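Set the lemon mill to coarse

ROBOT

A 6-joint arm with a two-finger parallel gripper is mounted at the origin on the work surface. World frame = base frame: x ahead of the robot, y to its left, z up, the work surface at z = 0. Lengths are in mm, angles in degrees, forces in N, time in s.
With the tool pointing down it reaches from about 300 to 850 mm from the base axis. Payload 4.2 kg.
Tool frame: the origin (TCP) lies at the very end of the fingers, on their centre line; the grasp point (between the pads) lies 19 mm behind it (env.tcp_to_grasp is the distance from the TCP to the grasp point, in mm); z points along the fingers, y is the line along which they close (so a half turn about z gives the same grasp; the last joint's range is limited). The gripper opens to 91 mm and grips with 3 to 60 N. Pads are 32 mm wide; open, the fingers measure 118 mm over their backs; the gripper's body (76 mm by 178 mm) begins 60 mm behind the grasp point.
Start: joints at [75.688, 18.312, 89.639, -0, 72.044, -1.146], TCP at [130.976, 559.9, 213.976] pointing down, gripper open.
Joint ranges: [-177.97, 177.97], [-48.28, 115.42], [12.27, 149.76], [-77.06, 257.06], [2.81, 150.46], [-146.56, 146.56]. Speed limits (degrees/s): [147.25, 147.25, 180, 180, 180, 180].

INTERFACE

Orientations are given as [roll, pitch, yaw] about the fixed x, y, z axes, in that order (R = Rz(yaw) Ry(pitch) Rx(roll)).
In Python, from workcell import env gives the robot as it stands.
- The arm moves only by the tool move_arm, never from a script. Its argument "plan" is a list of rows, each a list of 3 entries, a list of its own where there are three numbers: the shift along the world's x, y, z in cm, then the turn about the world's z in degrees, then the closure, from 0 (fully open) to 1 (shut). In form: [[[x, y, z], turn, claw], ...]. A call has 1 to 5 rows; each row shifts and turns the commanded pose from where the row before left it; what a row does not reach is not made up. A row lasts 1/10 s, in which the tool goes at most 50 mm and 8.59 degrees, less where a joint would pass 70% of its speed; a pose out of reach is approached as far as the arm can. A call is refused whole if a number of a shift passes 5 or a number of a turn 8.59, either way. A call with a gripper value outside its range is refused whole. The fingers move at their own pace and stop on an object; "squeeze" is the grip in N (left out, the last holds). Time passes only in rows, so rows that do not move let the fingers close. It gives the time, the measured TCP pose, the force, the opening and the grip force at its end, in the units of the state.
- env.state(): the state, without advancing time (a new reading comes with each control period).
- env.grab_frame(name): name is "scene" or "side" or "wrist"; returns a dict with "frame" (480x640x3 uint8, red, green, blue), "z_map" (480x640 float32, mm along the optical axis (not along the pixel's ray), 0 where there is no reading), "fovy" (degrees; the focal length in pixels is half the picture's height over the tangent of half this angle, whatever the lens; pixels are square), "cx", "cy" (the principal point, pixels), "position" and "orientation" of the camera in the world. Camera axes: x right, y down, z forward; pixel columns grow to the right and rows downward; lengths in mm; the calibration is good to about 2 mm. A picture is of the moment at which its call begins.
- env.job_done(): hands the job in; it is judged then, once.
Trained networks look in a picture, given as the dict that the camera call returned (one of the last four; its "shot" number tells which), for a name from the list of things; names that differ only in an ending like _2 or _b are one class to them, and where a whole thing is asked for, a point or a joint stands for the part that bears it (a point fixed in the world has none). Each returns a list of dicts, best first, with "score" (0 to 1); they miss things now and then, are a little off and sometimes report something else, mostly with a low value. They report only what shows in the picture. A call takes as long as a camera call. They do not tell look-alikes from the thing itself.
- env.search_frame(picture, label): "point" ([column, row] in pixels, amid what is visible of it).
- env.landmark_of(picture, label): "point" ([column, row] in pixels: a listed point, or the origin of a listed thing).
The state is a dict: "time_s": time; "qpos": joint angles; "qvel": joint speeds; "effort": joint torques, N m; "ee_pos": TCP position; "ee_rot": TCP orientation; "force": force on the tool from outside, world axes, zero at the start; "torque": the same for the moment, N m; "gripper_width": finger opening in mm; "gripper_force": force on a finger pad.
Only numpy, scipy, OpenCV 4.12 (cv2) and the standard library are available. Lean on these libraries where they do the work, as an engineer would, in place of code of your own. Each camera call takes 0.05 s, during which the arm holds its last target. There are 200 camera calls.

TASK

Turn the setting wheel on top of the yellow lemon mill until its red pointer, on the wheel's far rim, stands at the green pin (coarse), and let go. Leave the wheel of the dark grey pepper mill at its present setting.

Things in the scene. Friction and masses are not known exactly. Their poses are not given: they have to be found in the camera images.
- lemon_mill_grip (a point): Grip of the yellow mill's wheel: on the upright axis, 162 mm above the table. Mill fixed, yellow body 100-120 mm wide, yellow collar 140 mm wide, top at 118 mm; on it a black wheel 92 mm wide, top at 137 mm, with a grey grip bar across it 62 mm long, 14 thick, 40 tall (137-177 mm). Site x: along the bar to the pointer, y across it, z up. It turns both ways (0.08 N m friction) and stays where left.
- lemon_mill_pointer (a point): Tip of the yellow mill's red pointer, 58 mm from the wheel's axis, 125 mm above the table: a strip 8 mm wide in line with the grip bar, bent down over the far rim as a tab 20 mm tall. It starts pointing away from the robot, within 38 degrees. The wheel stops 80 degrees either side of the mill's own far side, beyond both pins. Axes as for the grip.
- green_pin: Green pin (coarse): 10 mm in diameter, 14 mm tall, fixed upright on the yellow mill's collar, 64 mm from the wheel's axis. Origin: centre of its foot, 118 mm above the table. A like blue pin (fine) stands 86 degrees from it; the pointer starts between the two; which is left or right varies. The pointer passes inside the pins, 6 mm from their centres, without touching.
- pepper_mill_pointer (a point): Tip of the red pointer on the wheel of the other mill, equal in form and size but with a dark grey body and collar; leave that wheel alone. Its own green and blue pins do not matter. The tip is 58 mm from that wheel's axis and 125 mm above the table.
There are look-alikes about, which are no part of the job. What is shaped like the part that bears lemon_mill_grip but pink is not meant.

How it is judged:
By the outcome, as a careful person would: the job done as asked, in the order asked, and still so for the second after the job is handed in, with the robot touching nothing.
It also fails if it takes over 30 s, if anything falls off the work surface, if the arm or the gripper's body presses on something with over 40 N, if the wrist force passes 120 N, or if a joint passes its speed limit or range.

## Working session

There is one attempt and no reset: what is moved stays moved. The work goes in short steps, Python scripts to look and compute and a tool call to move; the robot and the scene stay as the last step left them, time stands still between calls to the robot, and variables do not carry over. Pictures are saved under pics/ and viewed, at most 10 in all, crops included, and the job is handed in when it is done.

Besides the shell and the picture viewer there is one more tool, called after "Emit:" in YAML: its name, and indented under it one key for each argument. move_arm: Moves the arm, as the interface text tells. Its arguments: {"type":"object","properties":{"plan":{"type":"array","items":{"type":"array"}},"squeeze":{"type":"number"}},"required":["plan"]}

```bash
mkdir -p pics; ls; cat > h.py <<'E'
import numpy as np, cv2
from scipy.spatial.transform import Rotation as R
from workcell import env
def save(p,n): cv2.imwrite(f'pics/{n}.png',cv2.cvtColor(p['frame'],cv2.COLOR_RGB2BGR))
def rot(p):
    o=np.array(p['orientation'],float)
    return o if o.shape==(3,3) else R.from_euler('xyz',o,degrees=True).as_matrix()
def ray(p,uv):
    f=240/np.tan(np.radians(p['fovy'])/2)
    d=np.array([(uv[0]-p['cx'])/f,(uv[1]-p['cy'])/f,1.]); return np.array(p['position'],float),rot(p)@d
def depth_pt(p,uv):
    c,d=ray(p,uv); return c+d*float(p['z_map'][int(round(uv[1])),int(round(uv[0]))])
def at_z(p,uv,z):
    c,d=ray(p,uv); return c+d*(z-c[2])/d[2]
def proj(p,X):
    f=240/np.tan(np.radians(p['fovy'])/2); v=rot(p).T@(np.array(X)-p['position']); return [p['cx']+f*v[0]/v[2],p['cy']+f*v[1]/v[2]]
E
python3 - <<'E'
from h import *
np.set_printoptions(precision=1,suppress=True)
for n in ['scene','side']:
    p=env.grab_frame(n); save(p,n+'0'); print(n,p['position'],p['orientation'],p['fovy'],p['cx'],p['cy'])
    for l in ['lemon_mill_grip','lemon_mill_pointer','green_pin','pepper_mill_pointer']:
        for q in env.landmark_of(p,l)[:5]: print(l,np.array(q['point']),round(q['score'],2),depth_pt(p,q['point']))
print(env.state())
E
```

```text
pics
scene [1143.6 -253.2  621.2] [-126.4    0.7   70.4] 46.08981438049154 323.1103064065807 230.6217702051949
lemon_mill_grip [422.  125.3] 0.91 [323.2 221.2 167.2]
lemon_mill_grip [435.6 184.8] 0.9 [516.7 142.6 170.8]
lemon_mill_pointer [460.3 225.1] 0.76 [566.7 162.2 125. ]
lemon_mill_pointer [436.7 160.7] 0.69 [381.  224.5 124.3]
green_pin [438.  187.4] 0.65 [522.3 143.8 169.2]
green_pin [425.3 233.8] 0.37 [564.2 105.4 121.9]
pepper_mill_pointer [221.8 265.6] 0.81 [ 525.4 -190.5  117. ]
side [ 380.  -688.7  940.7] [-140.2   -0.1   -9.8] 46.61378794870983 315.3425998320419 239.3223793030966
lemon_mill_grip [311.5 165.8] 0.91 [517.  142.2 165. ]
lemon_mill_grip [212.3 146.4] 0.7 [322.1 221.7 177.5]
lemon_mill_pointer [334.3 169.1] 0.87 [568.6 159.2 132.1]
lemon_mill_pointer [240.5 163.8] 0.74 [374.7 222.7 120. ]
lemon_mill_pointer [308.3 162.8] 0.5 [510.4 141.3 175.1]
green_pin [335.1 188.3] 0.38 [560.1 106.8 128. ]
pepper_mill_pointer [349.6 314.7] 0.97 [ 524.4 -200.4  135.4]
{'time_s': 0.5, 'qpos': array([75.7, 18.3, 89.6,  0. , 72. , -1.1]), 'qvel': array([ 0. , -0.1,  0. , -0. ,  0. , -0. ]), 'effort': array([  0. , -41.2, -23.2,   0.1,   0. ,  -0. ]), 'ee_pos': array([131. , 559.9, 213.9]), 'ee_rot': array([-180. ,   -0. ,  166.8]), 'force': array([0.6, 0.1, 0.8]), 'torque': array([ 0., -0., -0.]), 'gripper_force': 0.0, 'gripper_width': 91.26646616378277}
```

View pics/scene0.png

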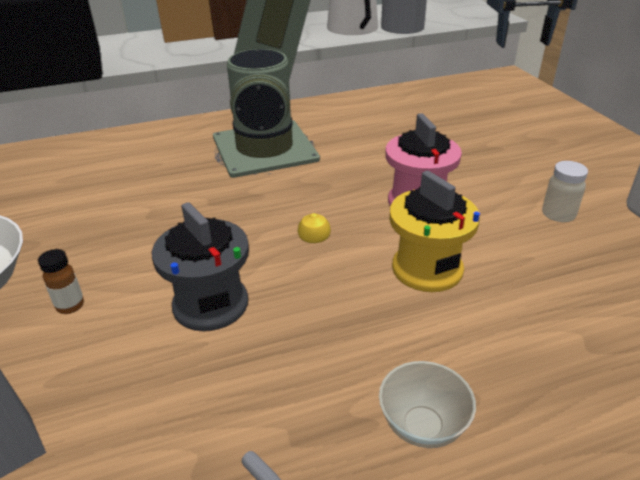

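View pics/side0.png

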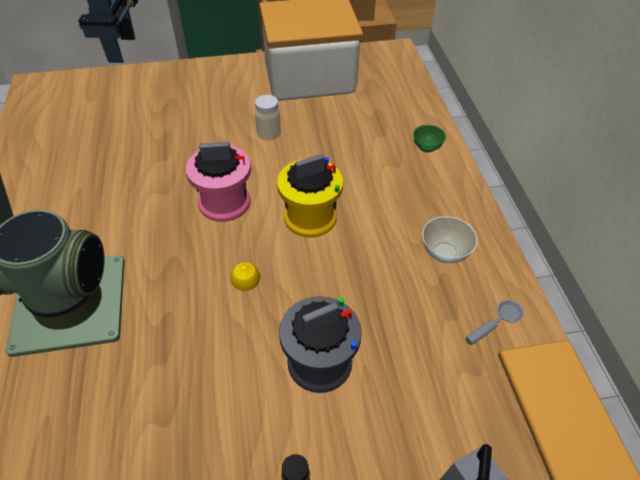

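Candidates: yellow mill at scene (436,185) / side (311,166), pink mill at scene (425,130) / side (214,150), and grey mill at scene (197,225) / side (322,315). By the description I choose the yellow one. Its green pin is at scene (427,231) / side (337,188), the blue pin at scene (477,216) and the pointer at scene (460,222).

```bash
cat > meas.py <<'E'
from h import *
from scipy.optimize import least_squares
np.set_printoptions(precision=1,suppress=True)
def cloud(p):
    v,u=np.mgrid[0:480,0:640]; f=240/np.tan(np.radians(p['fovy'])/2)
    d=np.stack([(u-p['cx'])/f,(v-p['cy'])/f,np.ones_like(u)],-1)*p['z_map'][...,None]
    return d@rot(p).T+np.array(p['position'])
def tri(obs):
    A=0;b=0
    for p,uv in obs:
        c,d=ray(p,uv); d=d/np.linalg.norm(d); M=np.eye(3)-np.outer(d,d); A=A+M; b=b+M@c
    return np.linalg.solve(A,b)
def blobs(p,near):
    h=cv2.cvtColor(p['frame'],cv2.COLOR_RGB2HSV).astype(int); X=cloud(p)
    m0=(np.hypot(X[...,0]-near[0],X[...,1]-near[1])<85)&(X[...,2]>95)
    S=(h[...,1]>120)&(h[...,2]>60)&m0
    out={}
    for n,(a,b) in dict(green=(45,85),blue=(100,130),red=(-1,8)).items():
        m=S&(h[...,0]>=a)&(h[...,0]<=b)
        if n=='red': m|=S&(h[...,0]>172)
        v,u=np.nonzero(m); out[n]=(np.array([u.mean(),v.mean()]),len(u),X[m].mean(0)) if len(u) else None
    y=S&(h[...,0]>18)&(h[...,0]<34)&(abs(X[...,2]-118)<5)
    P=X[y]; 
    r=least_squares(lambda q:np.maximum(np.hypot(P[:,0]-q[0],P[:,1]-q[1])-70,0)+np.minimum(np.hypot(P[:,0]-q[0],P[:,1]-q[1])-46,0),near[:2],loss='soft_l1')
    g=m0&(X[...,2]>150)&(X[...,2]<185)&(h[...,1]<70)&(np.hypot(X[...,0]-near[0],X[...,1]-near[1])<40)
    out['bar']=X[g]
    out['axis']=r.x; return out
E
python3 - <<'E'
from meas import *
ps=[env.grab_frame(n) for n in('scene','side')]
bs=[blobs(p,(517,142)) for p in ps]
for k in('green','blue','red'):
    print(k,[b[k] for b in bs], tri([(p,b[k][0]) for p,b in zip(ps,bs) if b[k]]))
print([b['axis'] for b in bs])
for b in bs:
    P=b['bar']; c=P.mean(0); w,v=np.linalg.eigh(np.cov(P[:,:2].T)); print('bar',len(P),c,P[:,2].max(),np.degrees(np.arctan2(v[1,1],v[0,1])))
g=[env.landmark_of(p,'lemon_mill_grip') for p in ps]
pick=lambda L,p:min(L,key=lambda q:np.linalg.norm(depth_pt(p,q['point'])[:2]-[517,142]))['point']
print('grip tri',tri([(p,pick(L,p)) for p,L in zip(ps,g)]))
a=ps[0]['frame'][150:300,360:510]; b=ps[1]['frame'][130:280,235:385]
cv2.imwrite('pics/crop0.png',cv2.cvtColor(cv2.resize(np.hstack([a,b]),None,fx=2.6,fy=2.6,interpolation=3),cv2.COLOR_RGB2BGR))
E
```

```text
green [(array([426.7, 229.9]), 39, array([564.5, 106.8, 128.8])), (array([336.6, 187.9]), 25, array([563.1, 106.4, 129.1]))] [563.4 107.6 127.9]
blue [(array([475.8, 215.8]), 38, array([558.1, 193.4, 128.5])), (array([325.8, 160. ]), 29, array([555.3, 185.9, 135.9]))] [557.  194.4 127.8]
red [(array([458.4, 217.1]), 87, array([560.2, 161.2, 135.6])), (array([330.6, 167. ]), 34, array([560.8, 160.7, 137.9]))] [561.1 161.  136.8]
[array([510.6, 150.3]), array([514.7, 150. ])]
bar 700 [518.  145.8 166.8] 179.87231794411218 -163.04269476551147
bar 403 [513.5 143.5 167.9] 180.20221782939302 -165.4078417344424
grip tri [512.1 146.8 160.1]
```

View pics/crop0.png

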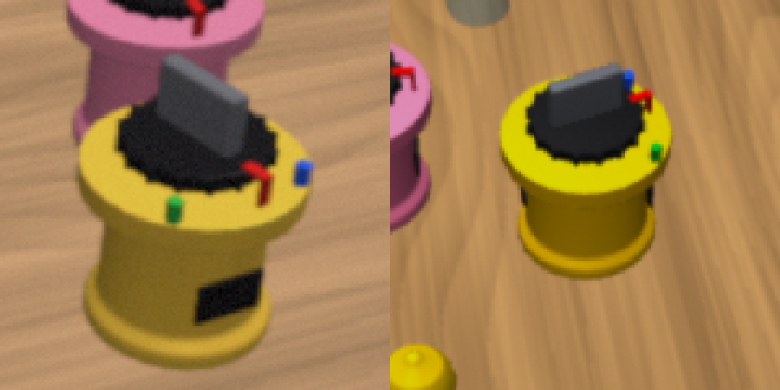

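The crop confirms the yellow mill: green pin on its right as seen from the robot (scene crop (174,208)), pointer between the pins, blue on its left. The axis is about (513.5,147.6), the pointer at about 15.7°, green at −38.7° and blue at 47°. Next I move above it.

Emit:
move_arm:
  plan:
    - [[2.55,-2.75,0.2],1.9,0]
    - [[2.55,-2.75,0.2],1.9,0]
    - [[2.55,-2.75,0.2],1.9,0]
    - [[2.55,-2.75,0.2],1.9,0]
    - [[2.55,-2.75,0.2],1.9,0]

```text
time_s: 1.2
ee_pos: [259.3, 421.3, 224.2]
ee_rot: [180.0, 0.0, 176.4]
force: [0.9, 0.6, 0.6]
gripper_width: 90.8
gripper_force: 0.0
```

Emit:
move_arm:
  plan:
    - [[2.55,-2.75,0.2],1.9,0]
    - [[2.55,-2.75,0.2],1.9,0]
    - [[2.55,-2.75,0.2],1.9,0]
    - [[2.55,-2.75,0.2],1.9,0]
    - [[2.55,-2.75,0.2],1.9,0]

```text
time_s: 1.7
ee_pos: [386.9, 283.7, 234.3]
ee_rot: [180.0, 0.0, -174.1]
force: [0.9, 0.3, 0.6]
gripper_width: 91.3
gripper_force: 0.0
```

Emit:
move_arm:
  plan:
    - [[2.55,-2.75,0.2],1.9,0]
    - [[2.55,-2.75,0.2],1.9,0]
    - [[2.55,-2.75,0.2],1.9,0]
    - [[2.0,-2.2,0.2],1.9,0]
    - [[0,0,0],0,0]

```text
time_s: 2.2
ee_pos: [484.8, 178.1, 242.1]
ee_rot: [-179.9, 0.1, -166.8]
force: [-1.3, 0.1, 0.7]
gripper_width: 91.3
gripper_force: 0.0
```

```bash
python3 - <<'E'
from meas import *
p=env.grab_frame('wrist'); save(p,'w1'); s=env.state(); print(s['ee_pos'],s['ee_rot'],s['time_s'],s['qpos'])
b=blobs(p,(513.5,147.6)); 
for k in('green','blue','red','axis'): print(k,b[k])
P=b['bar']
if len(P)>10: print(len(P),P.mean(0),P[:,2].max())
for l in ['lemon_mill_grip','lemon_mill_pointer','green_pin']:
    for q in env.landmark_of(p,l)[:3]: print(l,q,depth_pt(p,q['point']))
E
```

```text
[483.3 179.4 241.9] [ 180.     0.  -166.8] 2.25 [ 19.1  11.9  94.4   0.   73.6 -84.2]
green None
blue None
red (array([280.9, 327.4]), 13, array([567.6, 163.8, 138.4]))
axis [513.1 148.8]
1431 [500.1 147.2 173.2] 179.40044977552694
lemon_mill_grip {'point': [450.1, 29.6], 'score': 0.82} [329.7 223.3 176.7]
lemon_mill_grip {'point': [273.7, 278.0], 'score': 0.74} [509.9 151.  178. ]
```

View pics/w1.png

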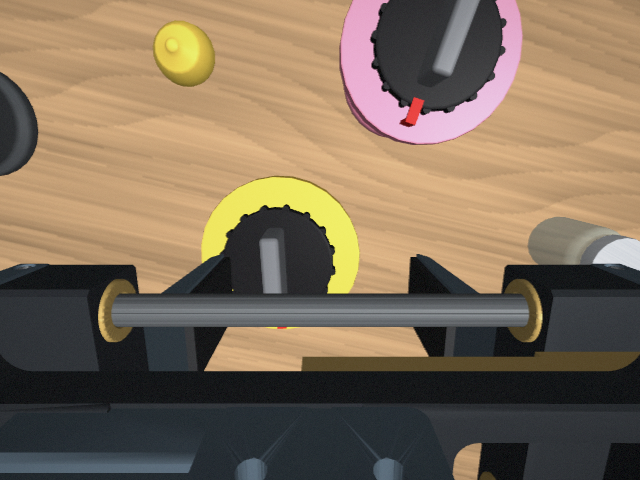

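The wrist view shows the yellow mill at (280,255), with its grip bar at (272,265) between the fingers and the pink mill clear at (435,60). The wrist axis fit (513.1,148.8) agrees with the two-view fix. I'll centre, then descend.

Emit:
move_arm:
  plan:
    - [[1.5,-1.6,0],1.3,0]
    - [[1.5,-1.55,0],1.2,0]
    - [[0,0,-2.5],0,0]
    - [[0,0,-2.5],0,0]
    - [[0,0,0],0,0]

```text
time_s: 2.9
ee_pos: [509.6, 149.2, 189.0]
ee_rot: [180.0, -0.4, -164.0]
force: [-1.4, 0.1, 0.3]
gripper_width: 91.3
gripper_force: 0.0
```

```bash
python3 - <<'E'
from meas import *
s=env.state(); print(s['ee_pos'],s['ee_rot'],s['time_s'],s['force'])
ps=[env.grab_frame(n) for n in('scene','side')]
for n,p in zip('ab',ps):
    u,v=map(int,proj(p,(513,148,150))); c=p['frame'][max(v-75,0):v+75,u-75:u+75]; 
    globals()[n]=cv2.resize(c,(390,390),interpolation=3)
cv2.imwrite('pics/crop1.png',cv2.cvtColor(np.hstack([a,b]),cv2.COLOR_RGB2BGR))
E
```

```text
[509.6 149.2 189. ] [ 180.    -0.4 -164. ] 2.9 [-1.4  0.1  0.3]
```

View pics/crop1.png

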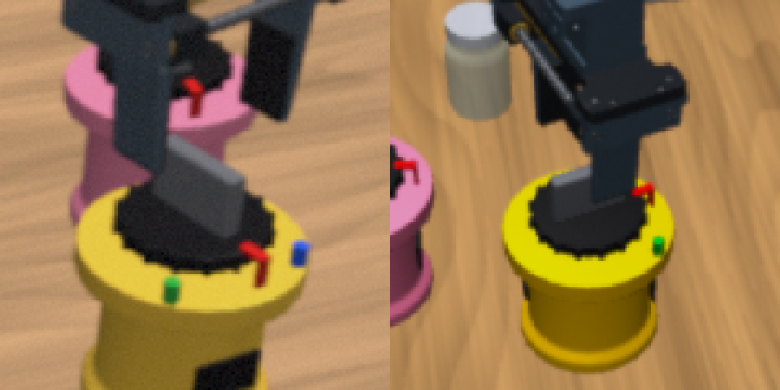

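The bar stands between the two open fingers (scene crop (195,195)), clear on both sides. Down to about z 147.

Emit:
move_arm:
  plan:
    - [[0.1,0,-2.0],0,0]
    - [[0.1,0,-2.0],0,0]
    - [[0,0,0],0,0]
  squeeze: 25

```text
time_s: 3.3
ee_pos: [513.5, 149.2, 151.4]
ee_rot: [180.0, -0.1, -164.0]
force: [-0.1, 0.3, 0.9]
gripper_width: 91.3
gripper_force: 0.0
```

Emit:
move_arm:
  plan:
    - [[0,-0.1,-0.4],0,0.3]
    - [[0,0,0],0,1]
    - [[0,0,0],0,1]
    - [[0,0,0],0,1]
    - [[0,0,0],0,1]

```text
time_s: 3.8
ee_pos: [514.7, 148.0, 148.5]
ee_rot: [180.0, 0.1, -164.1]
force: [0.5, 0.9, -0.4]
gripper_width: 54.0
gripper_force: 0.0
```

Emit:
move_arm:
  plan:
    - [[0,0,0],0,1]
    - [[0,0,0],0,1]
    - [[0,0,0],0,1]

```text
time_s: 4.1
ee_pos: [514.5, 147.9, 148.0]
ee_rot: [180.0, -0.0, -164.1]
force: [0.1, 0.4, 0.2]
gripper_width: 29.7
gripper_force: 0.0
```

Emit:
move_arm:
  plan:
    - [[0,0,0],0,1]
    - [[0,0,0],0,1]
    - [[0,0,0],0,1]
    - [[0,0,0],0,1]

```text
time_s: 4.5
ee_pos: [514.1, 148.9, 147.9]
ee_rot: [179.9, -0.0, -164.1]
force: [-1.8, 4.8, 0.1]
gripper_width: 14.0
gripper_force: 25.0
```

Emit:
move_arm:
  plan:
    - [[0,0,0],-5,1]
    - [[0,0,0],-7,1]
    - [[0,0,0],-7,1]
    - [[0,0,0],-7,1]
    - [[0,0,0],-7,1]

```text
time_s: 5.0
ee_pos: [514.1, 148.2, 147.9]
ee_rot: [180.0, -0.0, 162.7]
force: [-1.4, 2.8, 0.7]
gripper_width: 14.0
gripper_force: 25.0
```

Emit:
move_arm:
  plan:
    - [[0,0,0],-7,1]
    - [[0,0,0],-5,1]
    - [[0,0,0],-3,1]
    - [[0,0,0],0,1]
    - [[0,0,0],0,1]

```text
time_s: 5.5
ee_pos: [514.0, 147.9, 147.9]
ee_rot: [-180.0, -0.1, 148.0]
force: [-2.5, 2.4, 0.8]
gripper_width: 14.1
gripper_force: 25.0
```

```bash
cat > look.py <<'E'
from meas import *
import sys
s=env.state(); print(s['ee_pos'],s['ee_rot'],s['time_s'],s['force'],s['torque'],s['gripper_width'])
ps=[env.grab_frame(n) for n in('scene','side')]
ax=np.array([513.5,147.8]); bs=[blobs(p,ax) for p in ps]
for k in('green','blue','red'):
    if all(b[k] for b in bs): X=tri([(p,b[k][0]) for p,b in zip(ps,bs)]); print(k,X,np.degrees(np.arctan2(*(X[:2]-ax)[::-1])))
    for b in bs:
        if b[k]: print('  ',b[k],np.degrees(np.arctan2(*(b[k][2][:2]-ax)[::-1])))
im=[]
for p in ps:
    u,v=map(int,proj(p,(ax[0],ax[1],130))); c=p['frame'][v-60:v+60,u-60:u+60]; im.append(cv2.resize(c,(390,390),interpolation=3))
cv2.imwrite(f'pics/{sys.argv[1]}.png',cv2.cvtColor(np.hstack(im),cv2.COLOR_RGB2BGR))
E
python3 look.py t1
```

```text
[514.  147.9 147.9] [-180.    -0.1  148. ] 5.5 [-2.5  2.4  0.8] [ 0.4  0.4 -0.1] 14.140613589787662
green [563.3 108.  127.8] -38.5913695764836
   (array([427. , 229.8]), 44, array([564.8, 107.1, 129.1])) -38.410251183589935
   (array([336.5, 187.8]), 26, array([562.8, 106. , 129.9])) -40.24562735657499
blue [557.7 194.  128.6] 46.27918367988681
   (array([475.8, 215.8]), 38, array([558. , 193.5, 128.4])) 45.73502535173305
   (array([326.1, 159.7]), 22, array([557.4, 193.2, 130. ])) 45.96160643057283
red [552.8 120.4 145.7] -34.90399418871659
   (array([433.5, 212.9]), 103, array([550. , 124. , 145.2])) -33.18124184457324
   (array([330.8, 179.3]), 33, array([554.2, 123.6, 138.7])) -30.785760307017757
```

View pics/t1.png

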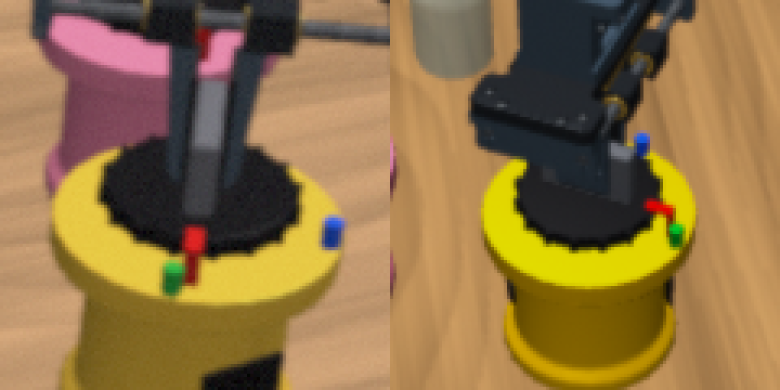

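The pointer (scene crop (193,250)) now stands a few degrees short of the green pin (173,278). About 6.9° remains by the chord of the two pins (green at −38.9°).

Emit:
move_arm:
  plan:
    - [[0,0,0],-4,1]
    - [[0,0,0],-2.9,1]
    - [[0,0,0],0,1]
    - [[0,0,0],0,1]
    - [[0,0,0],0,1]

```text
time_s: 6.1
ee_pos: [513.9, 147.8, 147.9]
ee_rot: [-180.0, -0.0, 141.1]
force: [-5.6, 1.3, 2.1]
gripper_width: 14.1
gripper_force: 25.0
```

```bash
python3 look.py t2
```

```text
[513.9 147.8 147.9] [-180.    -0.   141.1] 6.1 [-5.6  1.3  2.1] [ 0.3  0.8 -0. ] 14.069523846100399
green [563.2 107.6 128.4] -38.97805277049298
   (array([426.7, 229.5]), 42, array([564.1, 107.1, 129.2])) -38.83854254369179
   (array([336.5, 187.8]), 26, array([562.9, 106.4, 129.5])) -39.92486950171074
blue [557.7 194.1 128.4] 46.32023396703018
   (array([475.8, 215.9]), 39, array([557.9, 193.6, 128.1])) 45.87153157893359
   (array([326.1, 159.7]), 22, array([557.5, 193.5, 129.8])) 46.0852325671658
red [549.2 115.  148.2] -42.57336350398077
   (array([430.3, 209.7]), 93, array([543.1, 122.1, 147.2])) -40.97803788213346
   (array([329.9, 181.6]), 38, array([551.2, 118.3, 137.7])) -38.017715334409964
```

View pics/t2.png

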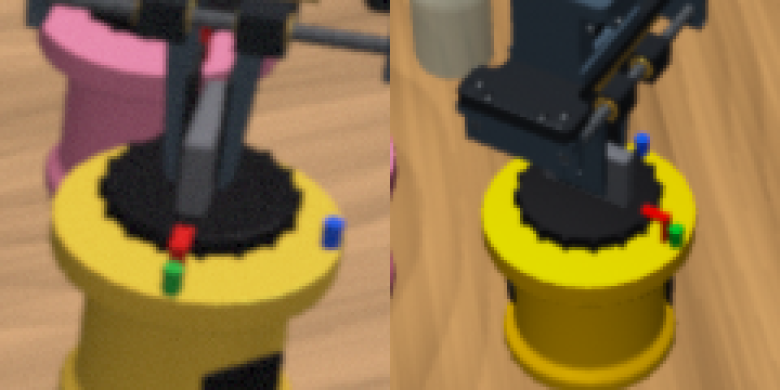

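The strip (scene crop (181,240)) runs straight into the green pin (173,278), and the side view agrees. Release, lift and check.

Emit:
move_arm:
  plan:
    - [[0,0,0],0,0.5]
    - [[0,0,0],0,0.5]
    - [[0,0,0],0,0.5]
    - [[0,0,0],0,0.5]
    - [[0,0,0],0,0.5]

```text
time_s: 6.7
ee_pos: [514.8, 147.8, 148.0]
ee_rot: [180.0, 0.0, 141.0]
force: [0.1, -0.4, -0.1]
gripper_width: 45.3
gripper_force: 0.0
```

Emit:
move_arm:
  plan:
    - [[0,0,0.5],0,0.5]
    - [[0,0,3],0,0.5]
    - [[0,0,4],0,0.5]
    - [[0,0,4],0,0.5]
    - [[0,0,0],0,0.5]

```text
time_s: 7.2
ee_pos: [517.5, 148.7, 269.3]
ee_rot: [179.4, 0.4, 141.0]
force: [0.5, -0.2, 0.8]
gripper_width: 45.6
gripper_force: 0.0
```

Emit:
move_arm:
  plan:
    - [[-2,0,4],0,0.5]
    - [[-4,0,4],0,0.5]
    - [[-4,0,0],0,0.5]
    - [[0,0,0],0,0.5]
    - [[0,0,0],0,0.5]

```text
time_s: 7.7
ee_pos: [418.7, 147.8, 338.4]
ee_rot: [180.0, 0.0, 141.1]
force: [-0.6, -0.1, 0.4]
gripper_width: 45.4
gripper_force: 0.0
```

```bash
python3 look.py t3; python3 - <<'E'
from meas import *
for n in('scene','side'):
    p=env.grab_frame(n); P=blobs(p,(513.5,147.8))['bar']; w,v=np.linalg.eigh(np.cov(P[:,:2].T)); print(len(P),np.degrees(np.arctan(v[1,1]/v[0,1])))
E
```

```text
[418.7 147.8 338.4] [180.    0.  141.1] 7.7 [-0.6 -0.1  0.4] [-0. -0. -0.] 45.40474816731394
green [563.2 107.6 128.4] -38.97805277049298
   (array([426.7, 229.5]), 42, array([563.9, 107.2, 129. ])) -38.85997362628593
   (array([336.5, 187.8]), 26, array([562.9, 106.1, 129.8])) -40.16301775460322
blue [557.7 194.1 128.4] 46.32023396703018
   (array([475.8, 215.9]), 39, array([558. , 193.6, 128.2])) 45.78420309724913
   (array([326.1, 159.7]), 22, array([557.3, 192.5, 130.7])) 45.56744948102885
red [551.1 117.3 138.6] -39.021752722662136
   (array([429.3, 218.2]), 77, array([549.4, 118.3, 137. ])) -39.44558031730708
   (array([329.9, 181.5]), 36, array([551.2, 118. , 138.1])) -38.24513368353257
385 -40.53254497932068
398 -37.934245871549145
```

View pics/t3.png

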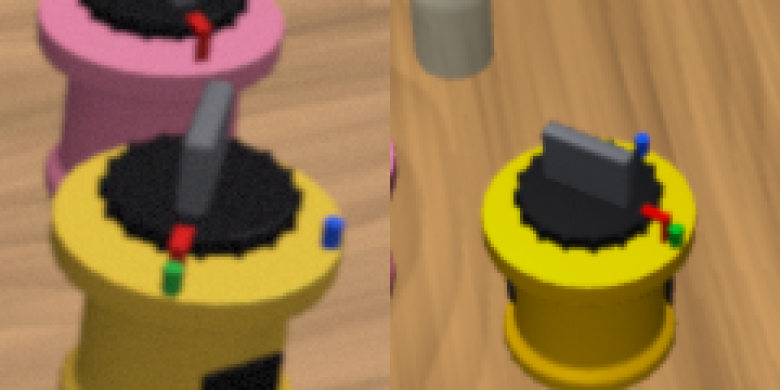

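The pointer is at −39.0° and the green pin at −39.0°. The gripper is clear of everything and the pepper mill was not touched.

```bash
python3 -c "
from workcell import env
print(env.job_done())"
```

```text
the job is handed in; nothing more can be done
None
```

The yellow lemon mill's pointer stands at the green pin (both measured at about −39.0°), the wheel is released, the pepper mill was not touched, and the job is handed in at about 8 s of the 30 s limit.

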